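Put the walnut keel strips to press

ROBOT

A 6-joint arm with a two-finger parallel gripper is mounted at the origin on the work surface. World frame = base frame: x ahead of the robot, y to its left, z up, the work surface at z = 0. Lengths are in m, angles in rad, forces in N, time in s.
With the tool pointing down it reaches from about 0.375 to 0.975 m from the base axis. Payload 3.8 kg.
Tool frame: the origin (TCP) lies on the centre line of the jaws, within the pads' length; the fingertips stand 14 mm ahead of it and the grasp point (between the pads) lies 5 mm behind it; z points along the fingers, y is the line along which they close (so a half turn about z gives the same grasp; the last joint's range is limited). The gripper opens to 85 mm and grips with 20 to 120 N. Pads are 22 mm wide; open, the fingers measure 114 mm over their backs; the gripper's body (76 mm by 85 mm) begins 54 mm behind the grasp point. The pads swing forward as they close: fully open they stand 13 mm farther back than shut.
Start: joints at [1.085, 0.264, 1.604, -0, 1.274, -0.037], TCP at [0.293, 0.608, 0.245] pointing down, gripper open.
Joint ranges: [-2.63, 2.63], [-0.94, 2.18], [0.31, 2.57], [-1.31, 4.45], [0, 2.66], [-2.55, 2.55]. Speed limits (rad/s): [2.57, 2.57, 3.14, 3.14, 3.14, 3.14].

INTERFACE

Orientations are given as a rotation vector (axis times angle).
In Python, from workcell import bot, eyes, spot_in gives the robot as it stands.
- The arm moves only by the tool carry_out, never from a script. Its argument "series" is text: rows parted by semicolons, each of 4 numbers parted by spaces: the shift along the world's x, y, z in m, then the turn about the world's z in degrees. In form: tx ty tz roll; .... A call has 1 to 20 rows; each row shifts and turns the commanded pose from where the row before left it; what a row does not reach is not made up. A row lasts 1/8 s, in which the tool goes at most 62.5 mm and 10.7 degrees, less where a joint would pass 70% of its speed; a pose out of reach is approached as far as the arm can. A call is refused whole if a number of a shift passes 0.0625 or a number of a turn 10.7, either way. A call with a gripper value outside its range is refused whole. "jaw" is the gripper command: -1 is shut, 1 is fully open, values between are in proportion, set as the call begins (left out, the last holds). The fingers move at their own pace and stop on an object; "grip_force" is the grip in N (left out, the last holds). Time passes only in rows, so rows that do not move let the fingers close. It gives the time, the measured TCP pose, the force, the opening and the grip force at its end, in the units of the state.
- bot.read_state(): the state, without advancing time (a new reading comes with each control period).
- eyes.read_camera(name): name is "scene" or "top"; returns (picture, depth): 420x560x3 uint8, blue, green, red; 420x560 float32, m along the optical axis (not along the pixel's ray), 0 where there is no reading.
- eyes.get_calibration(name): a dict with "K" (3x3 intrinsics, pixels), "distortion" ([k1, k2, p1, p2, k3] as OpenCV has them; the pictures are not rectified), "position" and "rotation" of the camera in the world. Camera axes: x right, y down, z forward; pixel columns grow to the right and rows downward; lengths in m; the calibration is good to about 2 mm. A picture is of the moment at which its call begins. get_calibration takes no time and is no camera call.
- bot.finish_job(): hands the job in; it is judged then, once.
Trained networks look in the newest picture that a camera, given by its name, has taken for a name from the list of things; names that differ only in an ending like _2 or _b are one class to them, and where a whole thing is asked for, a point or a joint stands for the part that bears it (a point fixed in the world has none). Each returns a list of dicts, best first, with "score" (0 to 1); they miss things now and then, are a little off and sometimes report something else, mostly with a low value. They report only what shows in the picture. A call takes as long as a camera call.
- spot_in(camera, target): "rect" ([centre column, centre row, width, height] in pixels, round what is visible of it).
The state is a dict: "time": time; "q": joint angles; "joint_vel": joint speeds; "joint_torque": joint torques, N m; "tool_pos": TCP position; "tcp_rot": TCP orientation; "wrist_force": force on the tool from outside, world axes, zero at the start; "torque": the same for the moment, N m; "width": opening from 0.0 (shut) to 1.0 (fully open); "grip_force": force on a finger pad.
Only numpy, scipy, OpenCV 4.12 (cv2) and the standard library are available. Lean on these libraries where they do the work, as an engineer would, in place of code of your own. Each camera call takes 0.05 s, during which the arm holds its last target. There are 200 camera calls.

TASK

Put all the walnut keel strips to press so that they stay flat: take the red pressing batten out from under the sprung steel arm of the strip press and lay it aside, pull the parts drawer right out to its stop, then slide every strip, the one lying on the desk and all that you find in the drawer, one on top of another under the arm, and the red batten last on top of them, each lying flat between the side guides with its end up against the end stop. When all are in, shut the drawer fully; do not shift or topple the lighthouse, the blue bottle or the tweezers.

Things in the scene. Friction and masses are not known exactly. Their poses are not given: they have to be found in the camera images.
- press: strip press, fixed: pale beech board 340 x 90 x 15 mm with end stop, side guides and sprung arm; origin at the centre of its underside, x along the board in the direction in which strips slide in (from the open mouth to the end stop), y across, z up. The board is bare and flat from x = -170 to -35 mm. A strip that is fully home has its middle at x = -20 mm, y = 0.
- press_stop (a point): foot of the face of the dark end stop, on the board's top (z = 15 mm) at x = +55 mm of the press; the stop is 48 mm high, enough for four strips and the batten. Axes as the press.
- press_guides (a point): on the board's top midway between the near ends of the two aluminium side guides, at x = -10 mm of the press. The guides run from there to the stop, 32 mm apart inside, 44 mm high; before them their mouths flare to about 54 mm at x = -35 mm. Axes as the press.
- presser_pad (a point): underside of the rounded pad of the press's sprung steel arm, 22 to 26 mm wide, which bears on the pile with 2.5 N (low) to 4 N (high); with nothing under it at x = -5, z = 18 mm of the press. The arm pivots beyond the stop (x = +150, z = 75 mm) and reaches back over it. A bar pushed in under the smooth sloping toe lifts the arm by itself, with about 5 N. Its z is square to the arm, up.
- presser_toe (a point): underside of the tip of the arm's upturned toe, which slopes up at 20 degrees from the pad towards the mouth; at rest at x = -54 mm, z = 35 mm of the press. It stays 18 to 25 mm above the board or the pile: the next strip enters there.
- cab_front (a point): foot of the middle of the front of a low green parts cabinet, 270 deep x 270 wide x 75 mm high, fixed, on the desk; x from the front of the cabinet to its back, y across: its drawer's wooden front is at this point when shut and comes out along -x.
- cab_drawer0 (a joint): how far the drawer is out, m: 0 shut, 0.19 at its stop; starts shut or a few mm open; friction about 1 N, stays where left. Floor 22 mm above the desk, tops of the side walls 53 mm, of the front board 61 mm; inside 228 mm wide, 225 deep. Strips in it lie front to back on its floor, near its front, side by side, 56 mm or more apart.
- cab_drawer0_handle (a point): middle of the drawer's brass handle: a round bar 11 mm thick and 120 mm long across y, 41 mm above the desk, its axis 35 mm before the drawer's front; moves with the drawer.
- strip_desk_mid (a point): centre of a walnut keel strip, a plain dark brown bar 150 x 26 x 8 mm (about 24 g); the point lies half-way along, across and up; x along its length (both ends alike), z through its thickness. This one starts on the desk before the press.
- strip_1_mid (a point): centre of a walnut keel strip, a plain dark brown bar 150 x 26 x 8 mm (about 24 g); the point lies half-way along, across and up; x along its length (both ends alike), z through its thickness. It starts in the drawer, if present.
- strip_2_mid (a point): centre of a walnut keel strip, a plain dark brown bar 150 x 26 x 8 mm (about 24 g); the point lies half-way along, across and up; x along its length (both ends alike), z through its thickness. It starts in the drawer, if present.
- strip_3_mid (a point): centre of a walnut keel strip, a plain dark brown bar 150 x 26 x 8 mm (about 24 g); the point lies half-way along, across and up; x along its length (both ends alike), z through its thickness. It starts in the drawer, if present.
- batten_mid (a point): centre of the red-painted pressing batten, a plain bar 150 x 26 x 10 mm (about 30 g); the point lies half-way along, across and up; x along its length (both ends alike). It starts flat on the board of the press under the arm's pad, its near end sticking out beyond the toe. The bare desk straight ahead of the robot, between the desk strip and the open drawer, is free to lay it on.
- lighthouse: white porcelain lighthouse model, loose, 148 mm high, foot 76 mm wide; origin at the centre of its foot. To be left alone.
- bottle: cobalt blue glass poison bottle, loose, 112 mm high, 56 mm wide; origin at the centre of its foot. To be left alone.
- tweezers: brass tweezers, loose, 167 mm long, 8 mm thick, lying on the desk; origin under the middle. To be left alone.

How it is judged:
On the way:
1. the drawer is pulled out to its stop (value of joint cab_drawer0 above 0.183 m), for 0.2 s.
At the end, for the whole second after the job is handed in: every strip present and the batten lie under the arm's pad in one pile, flat (within 0.07 rad), in line with the board (within 0.1 rad), between the guides, each end within 7 mm of the end stop, and the drawer is shut to within 6 mm; the batten is on top, directly under the pad (x of batten_mid in the frame of press between -0.027 and -0.012 m and y of batten_mid in the frame of press between -0.008 and 0.008 m and z of batten_mid in the frame of press between 0.014 and 0.062 m and z of batten_mid in the frame of presser_pad between -0.0115 and -0.001 m and angle between each of batten_mid, strip_desk_mid, strip_1_mid, strip_2_mid, strip_3_mid's own z axis and vertical below 0.07 rad and angle between the x axis of each of batten_mid, strip_desk_mid, strip_1_mid, strip_2_mid, strip_3_mid and the x axis of press, either way round below 0.1 rad and x of strip_desk_mid in the frame of press between -0.027 and -0.012 m and y of strip_desk_mid in the frame of press between -0.008 and 0.008 m and z of strip_desk_mid in the frame of press between 0.014 and 0.062 m and z of each of strip_desk_mid, strip_1_mid, strip_2_mid, strip_3_mid in the frame of presser_pad below -0.001 m and x of strip_1_mid in the frame of press between -0.027 and -0.012 m and y of strip_1_mid in the frame of press between -0.008 and 0.008 m and z of strip_1_mid in the frame of press between 0.014 and 0.062 m and x of strip_2_mid in the frame of press between -0.027 and -0.012 m and y of strip_2_mid in the frame of press between -0.008 and 0.008 m and z of strip_2_mid in the frame of press between 0.014 and 0.062 m and x of strip_3_mid in the frame of press between -0.027 and -0.012 m and y of strip_3_mid in the frame of press between -0.008 and 0.008 m and z of strip_3_mid in the frame of press between 0.014 and 0.062 m and value of joint cab_drawer0 below 0.006 m); the robot touches nothing.
It fails at once if the lighthouse, bottle or tweezers is shifted by more than 25 mm (distance of any of lighthouse, bottle, tweezers from where it was at the start of the episode above 0.025 m).
It fails at once if the lighthouse or the bottle is tipped (angle between any of lighthouse, bottle's own z axis and vertical above 0.35 rad).
Of strip_1, strip_2, strip_3 only 1 to 3 are there at a start; the rules pass over those that are not, and their reading is None.
At some moment in a run one of strip_desk, batten may be knocked a few centimetres aside while the robot is not near it.
Once in a run the grip may slacken for a moment while it holds something.
It also fails if it takes over 210 s, if anything falls off the work surface, if the arm or the gripper's body presses on something with over 40 N, if the wrist force passes 120 N, or if a joint passes its speed limit or range.

## Working session

There is one attempt and no reset: what is moved stays moved. The work goes in short steps, Python scripts to look and compute and a tool call to move; the robot and the scene stay as the last step left them, time stands still between calls to the robot, and variables do not carry over. Pictures are saved under pics/ and viewed, at most 14 in all, crops included, and the job is handed in when it is done.

Besides the shell and the picture viewer there is one more tool, called after "Call:" as name(argument=value, ...), one argument or row to a line, values as JSON. carry_out: Moves the arm, as the interface text tells. Its arguments: {"type":"object","properties":{"series":{"type":"string"},"jaw":{"type":"number"},"grip_force":{"type":"number"}},"required":["series"]}

```bash
mkdir -p pics; cat > h.py <<'E'
import numpy as np, cv2
from workcell import bot, eyes, spot_in
def cal(n):
    c=eyes.get_calibration(n); K=np.array(c["K"],float); d=np.array(c["distortion"],float)
    R=np.array(c["rotation"],float); p=np.array(c["position"],float)
    if R.shape!=(3,3): R=cv2.Rodrigues(R)[0]
    return K,d,R,p
def ray(n,uv):
    K,d,R,p=cal(n); u=cv2.undistortPoints(np.array(uv,float).reshape(-1,1,2),K,d).reshape(-1,2)
    return p,np.c_[u,np.ones(len(u))]@R.T
def at_z(n,uv,z):
    p,r=ray(n,uv); return p+r*((z-p[2])/r[:,2])[:,None]
def cloud(n,D):
    h,w=D.shape; g=np.stack(np.meshgrid(np.arange(w),np.arange(h)),-1).reshape(-1,2)
    p,r=ray(n,g); return (p+r*D.reshape(-1,1)).reshape(h,w,3)
def proj(n,P):
    K,d,R,p=cal(n); return cv2.projectPoints((np.array(P,float).reshape(-1,3)-p)@R,np.zeros(3),np.zeros(3),K,d)[0].reshape(-1,2)
E
python3 - <<'E'
from h import *
for n in("scene","top"):
    im,D=eyes.read_camera(n); cv2.imwrite(f"pics/{n}0.png",im); np.save(f"{n}0.npy",D)
    K,d,R,p=cal(n); print(n,K[0,0],p.round(3),R.round(2).tolist(),d)
    for t in("press","cab_front","cab_drawer0_handle","strip_desk_mid","batten_mid","presser_pad","lighthouse","bottle","tweezers"):
        print(t,[(round(r["score"],2),np.round(r["rect"]).astype(int).tolist()) for r in spot_in(n,t)[:3]])
s=bot.read_state();print(s)
E
```

```text
scene 502.5310481976105 [ 1.074 -0.727  1.189] [[0.85, 0.42, -0.32], [0.53, -0.69, 0.49], [-0.01, -0.59, -0.81]] [-0.14117857  0.          0.          0.          0.        ]
press [(0.8, [226, 313, 101, 119]), (0.23, [322, 136, 22, 65])]
cab_front [(0.77, [364, 133, 104, 76])]
cab_drawer0_handle [(0.59, [324, 132, 19, 69])]
strip_desk_mid [(0.6, [189, 252, 33, 44])]
batten_mid [(0.73, [235, 298, 36, 42])]
presser_pad [(0.86, [212, 319, 60, 68]), (0.5, [301, 208, 52, 16])]
lighthouse [(0.86, [331, 232, 24, 40]), (0.33, [302, 209, 48, 10])]
bottle [(0.67, [104, 318, 28, 41])]
tweezers [(0.57, [213, 318, 61, 70]), (0.54, [302, 210, 52, 16])]
top 535.1129785576412 [ 0.497 -0.034  1.498] [[-0.01, -0.99, 0.1], [-1.0, 0.01, -0.0], [-0.0, -0.1, -0.99]] [0.02966888 0.         0.         0.         0.        ]
press [(0.91, [396, 201, 129, 34]), (0.41, [147, 230, 91, 58])]
cab_front [(0.69, [121, 192, 139, 132])]
cab_drawer0_handle [(0.72, [146, 231, 94, 57])]
strip_desk_mid [(0.91, [364, 275, 52, 13]), (0.4, [147, 232, 92, 56])]
batten_mid []
presser_pad [(0.93, [420, 202, 83, 10])]
lighthou
[... 156 characters left out ...]
4])]
{'time': 1.0, 'q': array([ 1.08507600e+00,  2.63870751e-01,  1.60399277e+00,  8.49087531e-06,
        1.27370012e+00, -3.68800435e-02]), 'joint_vel': array([-4.33625683e-05, -5.24971181e-04, -1.48435742e-04, -2.34510783e-03,
        6.46191401e-04,  9.30859583e-04]), 'joint_torque': array([ 2.54239576e-04, -5.15076542e+01, -3.67743373e+01,  3.26464385e-05,
        5.66872095e-04, -1.62747256e-06]), 'tool_pos': array([0.29288318, 0.60814703, 0.24530336]), 'tcp_rot': array([-6.99137160e-01, -3.06281071e+00, -4.73298203e-05]), 'wrist_force': array([0.71503586, 0.19833032, 0.35879998]), 'torque': array([ 0.00711829, -0.00321825,  0.02340042]), 'grip_force': 0.0, 'width': 0.9999080853358073}
```

```bash
python3 - <<'E'
import cv2
a=cv2.imread("pics/top0.png"); cv2.imwrite("pics/top0v.png",cv2.resize(a[110:330,40:520],(800,367)))
b=cv2.imread("pics/scene0.png"); cv2.imwrite("pics/scene0v.png",cv2.resize(b[60:410,60:460],(686,600)))
E
```

```text
(no output)
```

View pics/top0v.png

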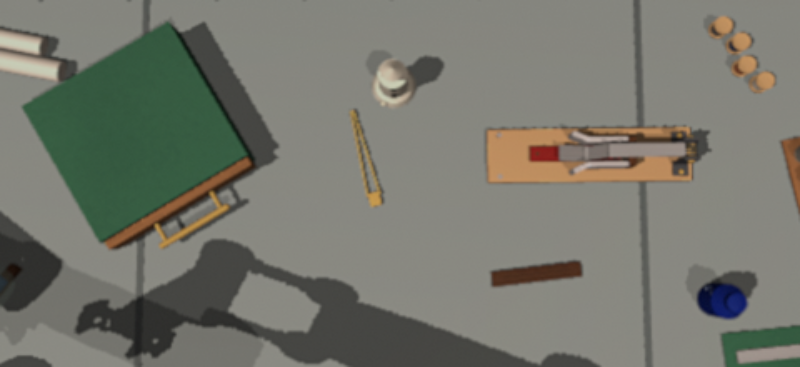

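View pics/scene0v.png

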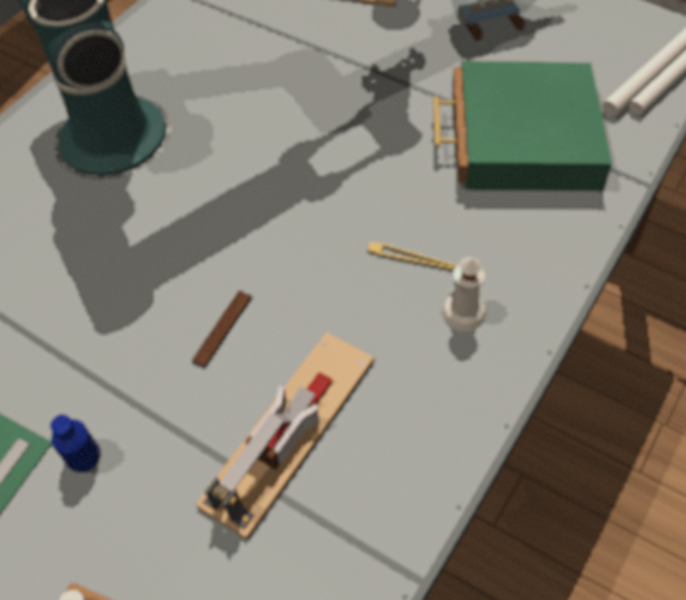

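The top view shows the cabinet at left (handle about crop 195,220), the press at right with its mouth facing left, i.e. +y. The red batten end is at (543,153), the desk strip at (536,273), the tweezers at (365,160) and the lighthouse at (393,80). Next I'll measure the poses.

```bash
cat >> h.py <<'E'
def blobs(n,im,lo,hi,z,roi=None,amin=40):
    hsv=cv2.cvtColor(im,cv2.COLOR_BGR2HSV); m=cv2.inRange(hsv,np.array(lo),np.array(hi))
    if roi is not None:
        k=np.zeros_like(m); x0,y0,x1,y1=roi; k[y0:y1,x0:x1]=255; m&=k
    out=[]
    for c in cv2.findContours(m,cv2.RETR_EXTERNAL,cv2.CHAIN_APPROX_NONE)[0]:
        if len(c)<5: continue
        P=at_z(n,c.reshape(-1,2),z)[:,:2].astype(np.float32)
        r=cv2.minAreaRect(P)
        w=np.array(cv2.boxPoints(r)); e=w[1]-w[0]; f=w[2]-w[1]
        L=e if np.hypot(*e)>np.hypot(*f) else f
        a=np.degrees(np.arctan2(L[1],L[0]))%180
        if cv2.contourArea(c)>amin: out.append((cv2.contourArea(c),np.round(r[0],4).tolist(),round(max(r[1]),4),round(min(r[1]),4),round(a,2),cv2.boundingRect(c)))
    return sorted(out,reverse=True)
E
python3 - <<'E'
from h import *
im=cv2.imread("pics/top0.png"); D=np.load("top0.npy"); hsv=cv2.cvtColor(im,cv2.COLOR_BGR2HSV)
for nm,(c,r) in dict(board=(345,203),strip=(362,275),red=(365,202),brass=(155,238),front=(150,226),arm=(430,200),guide=(400,193),desk=(300,250)).items(): print(nm,hsv[r,c],cloud("top",D)[r,c].round(3))
C=cloud("top",D)
print("board",blobs("top",im,(8,60,120),(20,200,255),.015,(320,170,470,230)))
print("strip",blobs("top",im,(0,60,30),(20,255,120),.008,(320,260,410,300)))
print("red",blobs("top",im,(0,150,60),(6,255,255),.025,(340,190,410,215)))
print("redH",blobs("top",im,(170,100,60),(180,255,255),.025,(340,190,410,215)))
print("brass",blobs("top",im,(15,90,60),(30,255,255),.041,(120,215,200,265)))
print("tweez",blobs("top",im,(15,90,60),(35,255,255),.004,(240,170,275,240)))
print("cab",blobs("top",im,(50,80,30),(90,255,255),.075,(40,110,210,270)))
print("front",blobs("top",im,(4,90,60),(14,255,255),.06,(95,190,200,270)))
for r in range(180,232,2): print(r, C[r,330:470:6,2].round(3).tolist()) if r%8==2 else 0
E
```

```text
board [ 15 127 189] [ 0.661 -0.194  0.013]
strip [ 10 156  77] [ 0.461 -0.238  0.006]
red [  1 201 136] [ 0.661 -0.247  0.031]
brass [ 30  12 133] [ 0.568  0.338 -0.003]
front [ 13 148 100] [0.598 0.336 0.06 ]
arm [ 11  29 150] [ 0.659 -0.411  0.085]
guide [  9  32 181] [ 0.682 -0.338  0.057]
desk [ 30  13 137] [ 0.531 -0.067  0.004]
board [(1972.0, [0.6597, -0.3293], 0.3444, 0.0897, np.float32(89.55), (332, 187, 125, 33)), (158.0, [0.6995, -0.4104], 0.1697, 0.0141, np.float32(89.52), (392, 186, 62, 6))]
strip [(428.0, [0.4644, -0.2359], 0.1491, 0.0246, np.float32(96.39), (335, 267, 54, 15))]
red [(116.0, [0.6618, -0.2507], 0.0445, 0.0223, np.float32(89.54), (358, 198, 17, 9))]
redH []
brass [(235.0, [0.5601, 0.3314], 0.1292, 0.044, np.float32(120.73), (132, 224, 46, 35))]
tweez [(313.0, [0.6594, 0.0513], 0.1655, 0.024, np.float32(17.37), (250, 176, 19, 58))]
cab [(9383.5, [0.7008, 0.4115], 0.271, 0.2555, np.float32(120.88), (54, 124, 135, 130))]
front [(544.5, [0.5836, 0.3434], 0.264, 0.0177, np.float32(121.0), (104, 204, 87, 55))]
186 [0.004, 0.002, -0.001, -0.003, -0.002, 0.0, -0.
[... 300 characters left out ...]
 [-0.0, 0.016, 0.012, 0.017, 0.016, 0.027, 0.021, 0.028, 0.047, 0.041, 0.026, 0.048, 0.068, 0.081, 0.086, 0.079, 0.083, 0.08, 0.079, 0.079, 0.084, 0.089, 0.003, 0.002]
210 [0.002, 0.012, 0.012, 0.015, 0.016, 0.013, 0.022, 0.021, 0.017, 0.02, 0.056, 0.036, 0.034, 0.034, 0.032, 0.016, 0.018, 0.016, 0.011, 0.02, 0.015, -0.006, -0.002, -0.001]
218 [-0.008, 0.014, 0.015, 0.013, 0.015, 0.015, 0.015, 0.012, 0.011, 0.009, 0.007, 0.016, 0.012, 0.021, 0.015, 0.01, 0.008, 0.008, 0.008, -0.002, 0.001, -0.001, -0.001, -0.001]
226 [-0.001, 0.001, 0.0, -0.004, -0.001, 0.004, 0.001, -0.003, -0.0, -0.002, 0.007, -0.006, -0.004, -0.005, 0.001, 0.003, -0.002, -0.003, 0.002, 0.001, -0.004, -0.0, -0.009, -0.003]
```

Call:
carry_out(
  series="0.05 -0.057 0 -6.7; 0.051 -0.058 0 -6.7; 0.051 -0.058 0 -6.7; 0.051 -0.058 0 -6.7; 0.05 -0.057 0 -6.6; 0 0 -0.05 0; 0 0 -0.05 0; 0 0 -0.02 0; 0 0 0 0",
  jaw=-0.4,
  grip_force=60,
)

```text
time: 2.12
tool_pos: [0.4981, 0.3729, 0.1238]
tcp_rot: [-1.549, -2.732, 0.005]
wrist_force: [-0.1, -0.1, 1.0]
width: 0.299
grip_force: 0.0
```

Call:
carry_out(
  series="0.016 -0.018 0 0; 0.016 -0.018 0 0; 0.016 -0.017 0 0; 0 0 0 0; 0 0 -0.02 0; 0 0 0 0",
)

```text
time: 2.88
tool_pos: [0.5447, 0.3198, 0.1024]
tcp_rot: [-1.547, -2.731, 0.007]
wrist_force: [-0.3, -0.4, 0.3]
width: 0.299
grip_force: 0.0
```

```bash
python3 - <<'E'
from h import *
a,_=eyes.read_camera("scene"); t,_=eyes.read_camera("top"); print(bot.read_state()["tool_pos"])
print(proj("scene",[[.546,.32,.041]]),proj("top",[[.546,.32,.041]]))
s=cv2.resize(a[80:190,270:420],(600,440)); tt=cv2.resize(t[170:290,60:220],(600,440),interpolation=cv2.INTER_CUBIC)
cv2.imwrite("pics/h1.png",np.hstack([cv2.resize(s,(400,300)),cv2.resize(tt,(400,300))]))
E
```

```text
[0.54584176 0.32042673 0.10393391]
[[314.88105878 130.63954166]] [[157.46791709 245.42780661]]
```

View pics/h1.png

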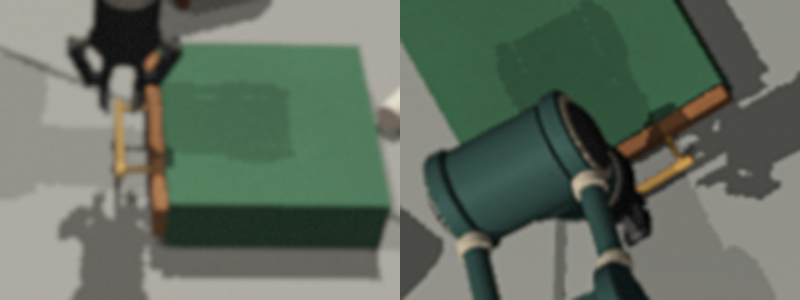

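The left crop shows the fingers straddling the brass bar, with the jaw at about (122,95) and the bar at (118,105). I'll go down, grip and pull.

Call:
carry_out(
  series="0 0 -0.02 0; 0 0 -0.02 0; 0 0 -0.012 0; 0 0 -0.01 0; 0 0 0 0",
)

```text
time: 3.6
tool_pos: [0.5464, 0.32, 0.042]
tcp_rot: [-1.549, -2.732, 0.003]
wrist_force: [-0.2, -0.1, -0.5]
width: 0.299
grip_force: 0.0
```

Call:
carry_out(
  series="0 0 0 0; 0 0 0 0; 0 0 0 0; 0 0 0 0; 0 0 0 0",
  jaw=-1,
)

```text
time: 4.22
tool_pos: [0.5464, 0.3199, 0.0436]
tcp_rot: [-1.549, -2.732, 0.002]
wrist_force: [-4.8, -2.0, 3.1]
width: 0.102
grip_force: 58.8
```

Call:
carry_out(
  series="-0.017 -0.010 0 0; -0.017 -0.010 0 0; -0.017 -0.010 0 0; -0.017 -0.010 0 0; -0.017 -0.010 0 0; -0.017 -0.010 0 0; -0.017 -0.011 0 0; -0.017 -0.011 0 0; -0.016 -0.010 0 0; -0.009 -0.005 0 0; -0.003 -0.002 0 0; 0 0 0 0; 0 0 0 0; 0 0 0 0",
)

```text
time: 5.98
tool_pos: [0.3833, 0.2224, 0.0436]
tcp_rot: [-1.55, -2.732, -0.003]
wrist_force: [-3.5, 5.5, -0.9]
width: 0.097
grip_force: 61.3
```

Call:
carry_out(
  series="-0.003 -0.002 0 0; -0.003 -0.002 0 0; 0 0 0 0; 0 0 0 0",
)

```text
time: 6.48
tool_pos: [0.383, 0.2222, 0.0438]
tcp_rot: [1.549, 2.726, 0.024]
wrist_force: [13.5, 19.3, -27.6]
width: 0.098
grip_force: 58.7
```

Call:
carry_out(
  series="0.003 0.002 0 0; 0 0 0 0; 0 0 0 0; 0 0 0.02 0; 0 0 0.03 0; 0.01 -0.02 0.04 0; 0.02 -0.04 0.04 0; 0.02 -0.04 0.02 0; 0 0 0 0",
  jaw=-0.3,
)

```text
time: 7.6
tool_pos: [0.4326, 0.1174, 0.196]
tcp_rot: [1.553, 2.725, 0.005]
wrist_force: [-0.3, 0.2, 0.4]
width: 0.348
grip_force: 0.0
```

```bash
python3 - <<'E'
from h import *
for n in("scene","top"):
    im,D=eyes.read_camera(n); cv2.imwrite(f"pics/{n}2.png",im); np.save(f"{n}2.npy",D)
    print(n,[(round(r["score"],2),np.round(r["rect"]).astype(int).tolist()) for r in spot_in(n,"strip_1_mid")])
    cv2.imwrite(f"pics/{n}2v.png",cv2.resize(im[80:290,60:340] if n=="top" else im[60:270,180:460],(800,600)))
im=cv2.imread("pics/top2.png")
print("strips",blobs("top",im,(0,100,25),(14,255,115),.03,(90,150,260,330)))
print("desk",blobs("top",im,(0,60,30),(20,255,120),.008,(320,260,410,300)))
print("red",blobs("top",im,(0,150,60),(6,255,255),.025,(330,180,410,215)))
print("cab",blobs("top",im,(50,80,30),(90,255,255),.075,(40,110,210,270)))
E
```

```text
scene [(0.67, [302, 145, 47, 6]), (0.46, [229, 313, 105, 118])]
top [(0.76, [185, 248, 36, 49])]
strips [(440.5, [0.5423, 0.2503], 0.1474, 0.0258, np.float32(32.93), (167, 223, 36, 49)), (440.0, [0.4847, 0.3466], 0.1478, 0.0248, np.float32(30.6), (132, 244, 33, 50))]
desk [(434.0, [0.4644, -0.2359], 0.1491, 0.0253, np.float32(96.45), (335, 267, 54, 15))]
red [(118.5, [0.6618, -0.2507], 0.0445, 0.0223, np.float32(89.54), (358, 198, 17, 9))]
cab [(9395.0, [0.6992, 0.4096], 0.2729, 0.2594, np.float32(120.47), (54, 124, 136, 130))]
```

View pics/top2v.png

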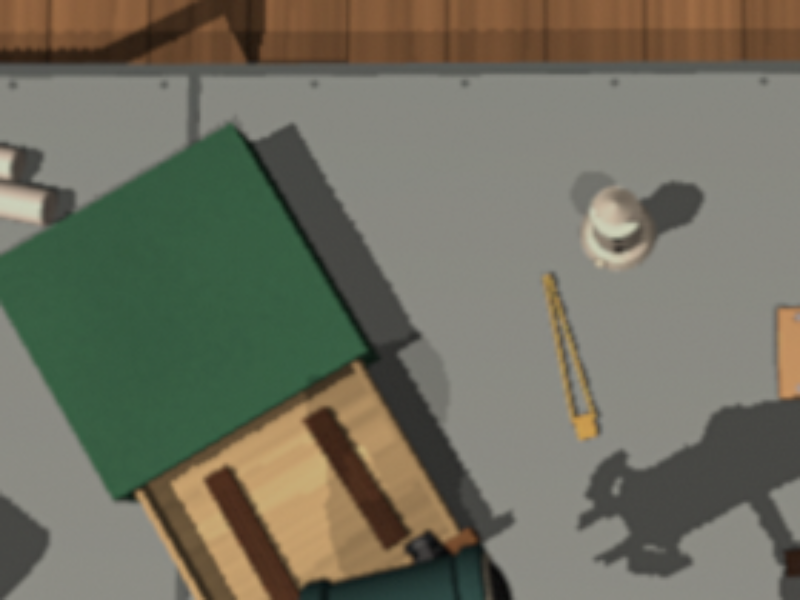

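The crop shows exactly two strips in the drawer, at about (250,530) and (355,475), so three strips in all. Next is the batten.

Call:
carry_out(
  series="0.023 -0.036 0 -3.1; 0.023 -0.036 0 -3.1; 0.023 -0.036 0 -3.2; 0.023 -0.036 0 -3.2; 0.023 -0.036 0 -3.2; 0.023 -0.037 0 -3.2; 0.023 -0.037 0 -3.2; 0.023 -0.037 -0.02 -3.2; 0.023 -0.037 -0.04 -3.1; 0.0215 -0.0354 -0.04 -2.9; 0 0 -0.03 0; 0 0 0 0; 0 0 0 0",
  jaw=0.1,
)

```text
time: 9.43
tool_pos: [0.6589, -0.2427, 0.0635]
tcp_rot: [-2.229, -2.213, 0.0]
wrist_force: [-0.4, -0.3, 0.5]
width: 0.55
grip_force: 0.0
```

```bash
cat >> h.py <<'E'
def st():
    s=bot.read_state(); R=cv2.Rodrigues(np.array(s["tcp_rot"]))[0]
    return s["tool_pos"].round(4), round(np.degrees(np.arctan2(R[1,1],R[0,1])),2), s["q"].round(2)
E
python3 - <<'E'
from h import *
print(st())
a,_=eyes.read_camera("scene"); cv2.imwrite("pics/b1.png",cv2.resize(a[230:380,160:310],(600,600),interpolation=cv2.INTER_CUBIC))
E
```

```text
(array([ 0.6589, -0.2427,  0.0635]), np.float64(-0.43), array([-0.39,  0.46,  1.69,  0.  ,  0.99, -0.38]))
```

View pics/b1.png

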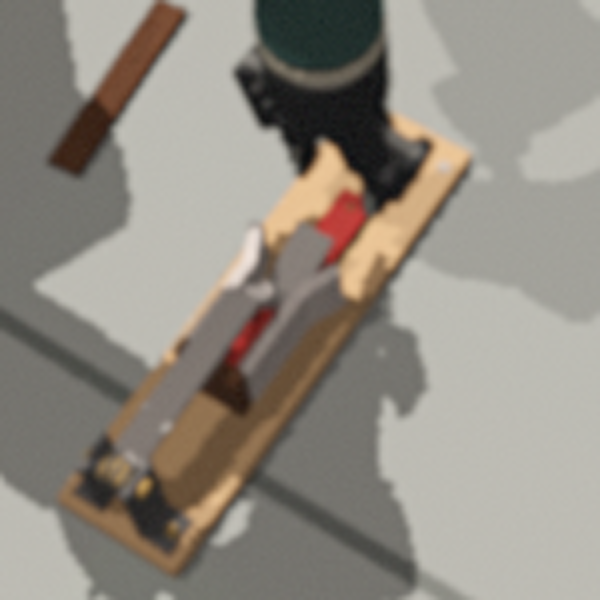

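The fingers straddle the red end (340,225), clear of the toe. Going down to grip.

Call:
carry_out(
  series="0.002 -0.001 -0.015 0; 0 0 -0.01 0; 0 0 -0.006 0; 0 0 0 0; 0 0 0 0",
)

```text
time: 10.1
tool_pos: [0.6607, -0.2452, 0.0324]
tcp_rot: [2.231, 2.211, 0.0]
wrist_force: [0.2, 0.2, -0.2]
width: 0.552
grip_force: 0.0
```

Call:
carry_out(
  series="0 0 0 0; 0 0 0 0; 0 0 0 0; 0 0 0 0; 0 0 0 0",
  jaw=-1,
  grip_force=50,
)

```text
time: 10.72
tool_pos: [0.6613, -0.2452, 0.0331]
tcp_rot: [2.23, 2.211, 0.001]
wrist_force: [0.8, 0.1, 4.4]
width: 0.283
grip_force: 49.7
```

Call:
carry_out(
  series="0 0.01 0 0; 0 0.02 0.0005 0; 0 0.02 0.0005 0; 0 0.025 0 0; 0 0.025 0 0; 0 0.025 0 0; 0.001 0.03 0 0; 0 0.01 0.02 0; -0.04 0.025 0.02 0; -0.04 0.03 0 0; -0.04 0.03 0 0; -0.042 0.015 0 0; 0 0 -0.02 0; 0 0 -0.02 0; 0 0 0 0",
)

```text
time: 12.6
tool_pos: [0.4981, 0.0202, 0.0327]
tcp_rot: [-2.23, -2.21, 0.003]
wrist_force: [0.3, -0.4, -1.1]
width: 0.282
grip_force: 52.4
```

Call:
carry_out(
  series="0 0 -0.008 0; 0 0 -0.006 0; 0 0 0 0; 0 0 0 0",
)

```text
time: 13.1
tool_pos: [0.4998, 0.0199, 0.0194]
tcp_rot: [2.231, 2.211, 0.0]
wrist_force: [0.1, 0.8, -1.1]
width: 0.276
grip_force: 52.4
```

Call:
carry_out(
  series="0 0 0 0; 0 0 0 0; 0 0 0 0; 0 0 0.03 0; 0 0 0.03 0; 0 -0.03 0.03 0; 0 0 0 0",
  jaw=0.1,
)

```text
time: 13.98
tool_pos: [0.5022, -0.0112, 0.1123]
tcp_rot: [2.23, 2.206, 0.006]
wrist_force: [-0.1, 0.3, 1.1]
width: 0.547
grip_force: 0.0
```

```bash
python3 - <<'E'
from h import *
print(st())
im,D=eyes.read_camera("top"); cv2.imwrite("pics/t3.png",im)
print("desk",blobs("top",im,(0,60,30),(20,255,120),.008,(310,240,420,310)))
print("red",blobs("top",im,(0,150,60),(6,255,255),.01,(230,150,410,310)))
a,_=eyes.read_camera("scene"); cv2.imwrite("pics/b2.png",a)
print("redS",blobs("scene",a,(0,150,60),(6,255,255),.01))
print("deskS",blobs("scene",a,(0,60,30),(20,255,140),.008,(150,210,240,310)))
E
```

```text
(array([ 0.5022, -0.0112,  0.1123]), np.float64(-0.61), array([-0.07,  0.06,  2.1 , -0.  ,  0.97, -0.06]))
desk [(431.0, [0.4644, -0.2353], 0.1479, 0.0252, np.float32(96.25), (335, 267, 54, 15)), (47.0, [0.5033, -0.1028], 0.0221, 0.0166, np.float32(179.29), (310, 256, 7, 9))]
red []
redS [(253.0, [0.502, -0.0436], 0.143, 0.0225, np.float32(90.72), (225, 190, 32, 37))]
deskS [(351.5, [0.4638, -0.2408], 0.1471, 0.0251, np.float32(96.38), (173, 230, 33, 43)), (187.5, [0.6247, -0.2603], 0.0976, 0.0345, np.float32(124.42), (226, 267, 14, 34)), (131.5, [0.5017, -0.0866], 0.0636, 0.0274, np.float32(90.63), (224, 210, 16, 18))]
```

Call:
carry_out(
  series="-0.011 -0.041 0 1.7; -0.011 -0.041 0 1.7; -0.011 -0.041 0 1.7; -0.0115 -0.041 0 1.8; 0 0 -0.03 0; 0 0 -0.03 0; 0 0 -0.02 0; 0 0 -0.009 0; 0 0 -0.006 0; 0 0 0 0; 0 0 0 0",
)

```text
time: 15.45
tool_pos: [0.4558, -0.1742, 0.015]
tcp_rot: [2.093, 2.341, 0.001]
wrist_force: [0.3, 0.5, -0.6]
width: 0.554
grip_force: 0.0
```

Call:
carry_out(
  series="0 0 0 0; 0 0 0 0; 0 0 0 0; 0 0 0 0; 0 0 0 0",
  jaw=-1,
)

```text
time: 16.08
tool_pos: [0.456, -0.1744, 0.0153]
tcp_rot: [2.093, 2.34, 0.001]
wrist_force: [-0.3, 0.5, 6.1]
width: 0.286
grip_force: 49.7
```

Call:
carry_out(
  series="0 0 0.03 0; 0 0.02 0.03 -1.4; 0.02 0.03 0.01 -1.4; 0.035 0.0265 0 -1.4; 0.035 0 0 -1.3; 0.035 0 0 -1.3; 0.035 0 0 0; 0.03 0 0 0; 0.016 0 0 0; 0 0 0 0; 0 0 0 0",
)

```text
time: 17.45
tool_pos: [0.6597, -0.0975, 0.0838]
tcp_rot: [-2.229, -2.212, 0.002]
wrist_force: [-0.7, -0.9, -0.4]
width: 0.282
grip_force: 49.2
```

```bash
python3 - <<'E'
from h import *
print(st())
for n,z in(("top",.067),("scene",.067)):
    im,D=eyes.read_camera(n)
    print(n,blobs(n,im,(0,100,25),(14,255,120),z,(290,170,410,230) if n=="top" else (190,190,330,330)))
    cv2.imwrite(f"pics/c_{n}.png",im)
E
```

```text
(array([ 0.6597, -0.0975,  0.0838]), np.float64(-0.42), array([-0.18,  0.39,  1.76, -0.  ,  1.  , -0.18]))
top [(145.5, [0.6627, -0.2177], 0.0486, 0.0271, np.float32(89.54), (347, 195, 19, 11)), (45.0, [0.638, -0.2695], 0.0382, 0.0182, np.float32(62.62), (370, 203, 14, 10))]
scene [(261.5, [0.6565, -0.1599], 0.1456, 0.0258, np.float32(91.5), (244, 228, 33, 44))]
```

Call:
carry_out(
  series="0.001 0 -0.02 0; 0 0 -0.02 0; 0 0 -0.008 0; 0 0 0 0; 0 0 0 0; 0 0 0 0",
)

```text
time: 18.3
tool_pos: [0.6629, -0.0976, 0.0372]
tcp_rot: [2.228, 2.212, 0.001]
wrist_force: [-0.2, -0.6, -0.5]
width: 0.282
grip_force: 49.2
```

```bash
python3 - <<'E'
from h import *
print(np.mean([bot.read_state()["tool_pos"] for _ in range(3)],0),st())
im,D=eyes.read_camera("scene"); print(st()[0])
cv2.imwrite("pics/d1.png",cv2.resize(im[190:350,170:330],(600,600),interpolation=cv2.INTER_CUBIC))
E
```

```text
[ 0.66292371 -0.09764599  0.03719549] (array([ 0.6629, -0.0976,  0.0372]), np.float64(-0.41), array([-0.18,  0.44,  1.78,  0.  ,  0.92, -0.18]))
[ 0.6629 -0.0977  0.0372]
```

View pics/d1.png

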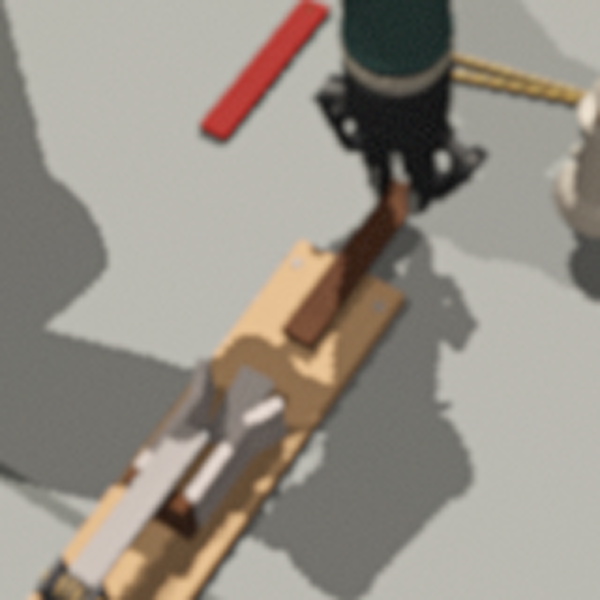

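The strip lines up with the mouth: its front is at (305,330) and the toe at (255,385). Sliding in.

Call:
carry_out(
  series="0 0 -0.003 0; 0 -0.015 0 0; 0 -0.02 0 0; 0 -0.02 0 0; -0.001 -0.02 0 0; 0 -0.02 0 0; -0.001 -0.015 0 0; 0 -0.015 0 0; 0 -0.01 0 0; 0 0 0 0",
)

```text
time: 19.6
tool_pos: [0.6601, -0.2339, 0.0332]
tcp_rot: [2.229, 2.212, -0.001]
wrist_force: [-1.0, -1.1, -3.7]
width: 0.288
grip_force: 49.2
```

Call:
carry_out(
  series="0 -0.005 0 0; 0 -0.004 0 0; 0 -0.003 0 0; 0 -0.002 0 0; 0 -0.001 0 0; 0 0 0 0",
)

```text
time: 20.35
tool_pos: [0.6599, -0.2455, 0.0329]
tcp_rot: [-2.227, -2.211, -0.002]
wrist_force: [1.2, 7.3, -2.4]
width: 0.285
grip_force: 49.3
```

Call:
carry_out(
  series="0 -0.002 0 0; 0 -0.002 0 0; 0 0 0 0; 0 0 0 0",
)

```text
time: 20.85
tool_pos: [0.6595, -0.2457, 0.0322]
tcp_rot: [-2.224, -2.208, -0.006]
wrist_force: [0.6, 17.8, -0.9]
width: 0.281
grip_force: 49.4
```

Call:
carry_out(
  series="0 0.002 0 0; 0 0 0 0; 0 0 0 0",
)

```text
time: 21.22
tool_pos: [0.6596, -0.2455, 0.0325]
tcp_rot: [-2.225, -2.21, -0.004]
wrist_force: [1.2, 12.2, -1.5]
width: 0.283
grip_force: 49.3
```

Call:
carry_out(
  series="0 0 0 0; 0 0 0 0; 0 0 0 0; 0 0 0.01 0; 0 0.02 0.03 0; 0 0.03 0.03 0; -0.02 0.05 0.03 0; -0.03 0.05 0 0; -0.03 0.05 0 0; 0 0 0 0",
  jaw=0.1,
)

```text
time: 22.48
tool_pos: [0.5778, -0.0467, 0.1338]
tcp_rot: [-2.225, -2.216, 0.001]
wrist_force: [0.8, -0.6, 0.2]
width: 0.556
grip_force: 0.0
```

```bash
python3 - <<'E'
from h import *
print(st())
im,D=eyes.read_camera("top"); cv2.imwrite("pics/t4.png",im)
print("strip",blobs("top",im,(0,100,25),(14,255,120),.023,(330,180,410,225)))
print("red",blobs("top",im,(0,150,60),(6,255,255),.01,(200,150,410,310)))
print("drawer",blobs("top",im,(0,100,25),(14,255,115),.03,(90,150,260,330)))
a,D=eyes.read_camera("scene"); cv2.imwrite("pics/s4.png",cv2.resize(a[230:380,160:310],(600,600),interpolation=cv2.INTER_CUBIC))
E
```

```text
(array([ 0.5778, -0.0467,  0.1338]), np.float64(-0.21), array([-0.12,  0.18,  1.92,  0.  ,  1.04, -0.12]))
strip [(304.0, [0.6632, -0.2269], 0.1388, 0.0575, np.float32(82.38), (332, 190, 51, 23)), (46.5, [0.6968, -0.2741], 0.061, 0.014, np.float32(89.53), (363, 187, 23, 6))]
red [(314.5, [0.5026, -0.0363], 0.1223, 0.0232, np.float32(91.33), (267, 256, 45, 10))]
drawer [(446.0, [0.4844, 0.3467], 0.1474, 0.0258, np.float32(30.36), (132, 244, 34, 50)), (425.0, [0.5425, 0.25], 0.1474, 0.0246, np.float32(32.78), (167, 223, 35, 49))]
```

View pics/s4.png

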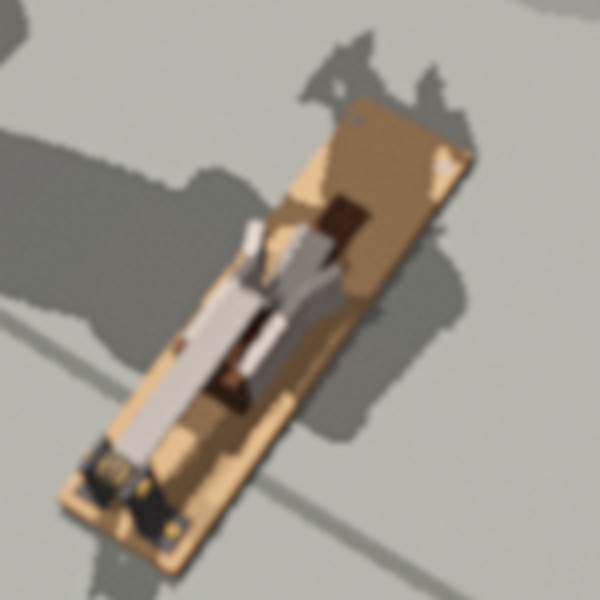

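Strip 1 is home, its near end showing at (345,205). Now the right-hand drawer strip.

Call:
carry_out(
  series="0.001 0.036 0 -6.3; 0.001 0.036 0 -6.3; 0.001 0.036 0 -6.3; 0.001 0.036 0 -6.3; 0.001 0.036 0 -6.3; 0.001 0.036 0 -6.4; 0.001 0.036 0 -6.4; 0.001 0.036 0 -6.4; 0 0.037 0 -6.3; 0 0 0 0; 0 0 -0.02 0; 0 0 0 0; 0 0 0 0",
)

```text
time: 24.2
tool_pos: [0.5879, 0.2741, 0.1124]
tcp_rot: [3.016, 0.879, -0.003]
wrist_force: [0.9, 1.1, 0.8]
width: 0.552
grip_force: 0.0
```

```bash
python3 - <<'E'
from h import *
print(st())
im,D=eyes.read_camera("scene"); p=st()[0]; q=proj("scene",[[.586,.2784,.03]])[0].astype(int); print(q)
cv2.imwrite("pics/e1.png",cv2.resize(im[q[1]-65:q[1]+55,q[0]-60:q[0]+60],(600,600),interpolation=cv2.INTER_CUBIC))
E
```

```text
(array([0.5879, 0.2741, 0.1124]), np.float64(-57.49), array([ 0.4 ,  0.32,  1.78, -0.  ,  1.04,  1.4 ]))
[319 145]
```

View pics/e1.png

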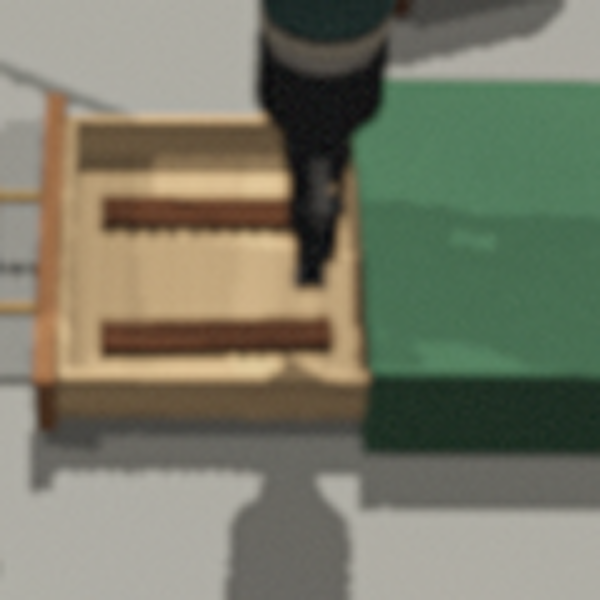

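Strip ends at crop (330,335), and the projected target falls on it at (300,325). Going down.

Call:
carry_out(
  series="-0.001 0.002 -0.025 0; -0.001 0.002 -0.02 0; 0 0 -0.015 0; 0 0 -0.008 0; 0 0 -0.004 0; 0 0 0 0; 0 0 0 0",
)

```text
time: 25.12
tool_pos: [0.5867, 0.2797, 0.042]
tcp_rot: [-3.015, -0.881, -0.002]
wrist_force: [-0.1, -0.2, 0.8]
width: 0.551
grip_force: 0.0
```

Call:
carry_out(
  series="0 0 0 0; 0 0 0 0; 0 0 0 0; 0 0 0 0; 0 0 0 0",
  jaw=-1,
)

```text
time: 25.75
tool_pos: [0.5868, 0.2798, 0.0422]
tcp_rot: [-3.015, -0.881, -0.002]
wrist_force: [-0.9, -1.6, 5.8]
width: 0.265
grip_force: 49.4
```

Call:
carry_out(
  series="0 0 0.02 0; 0 0 0.03 0; 0 0 0.03 0; 0 -0.035 0 5; 0 -0.04 0 6; 0 -0.04 0 6; 0 -0.04 0 7; 0 -0.04 0 7; 0 -0.04 0 7; 0.01 -0.04 0 7; 0.02 -0.04 0 6; 0.02 -0.04 0 6; 0.015 -0.031 -0.02 0; 0.01 0 -0.01 0; 0 0 0 0; 0 0 0 0",
)

```text
time: 27.75
tool_pos: [0.6609, -0.1053, 0.0917]
tcp_rot: [-2.228, -2.214, -0.0]
wrist_force: [0.1, -0.5, 0.2]
width: 0.268
grip_force: 49.0
```

```bash
python3 - <<'E'
from h import *
print(st())
for n in("top","scene"):
    im,D=eyes.read_camera(n); p=st()[0]; z=p[2]-.014
    print(n,blobs(n,im,(0,100,25),(14,255,120),z,(290,170,375,230) if n=="top" else (190,190,330,320)))
    C=cloud(n,D); hsv=cv2.cvtColor(im,cv2.COLOR_BGR2HSV); m=cv2.inRange(hsv,np.array((0,100,25)),np.array((14,255,120)))>0
    m&=(abs(C[...,0]-.663)<.008)&(C[...,1]>-.21)&(C[...,1]<-.13)&(C[...,2]>.05); print("z top",np.median(C[m][:,2]),m.sum(),p)
    if n=="scene": cv2.imwrite("pics/f1.png",cv2.resize(im[190:350,170:330],(600,600),interpolation=cv2.INTER_CUBIC))
E
```

```text
(array([ 0.6609, -0.1053,  0.0917]), np.float64(-0.35), array([-0.2 ,  0.38,  1.75,  0.  ,  1.01, -0.19]))
top [(211.5, [0.6637, -0.2375], 0.0675, 0.0452, np.float32(72.68), (351, 188, 24, 23))]
z top 0.07940087388976669 15 [ 0.661  -0.1054  0.092 ]
scene [(265.0, [0.6607, -0.1608], 0.1485, 0.0238, np.float32(92.42), (245, 227, 32, 45)), (72.5, [0.6823, -0.2803], 0.0393, 0.0226, np.float32(96.41), (240, 280, 13, 15))]
z top 0.08016199454610795 156 [ 0.6611 -0.1054  0.0921]
```

View pics/f1.png

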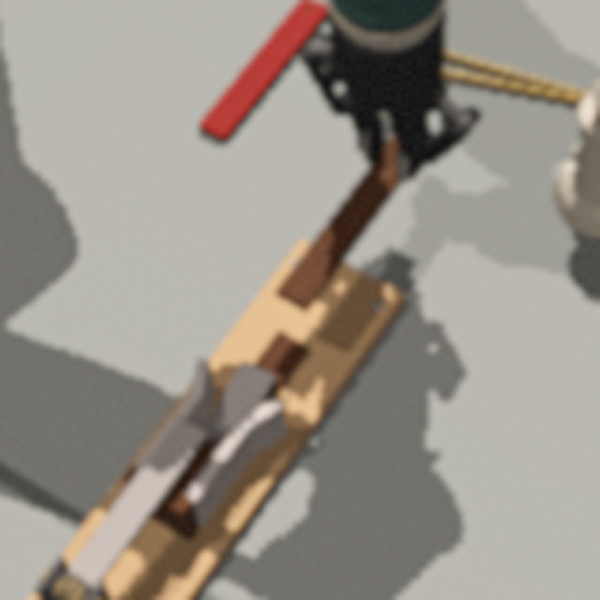

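Call:
carry_out(
  series="0.001 0 -0.02 0; 0 0 -0.02 0; 0 0 -0.006 0; 0 0 0 0; 0 0 0 0; 0 0 0 0",
)

```text
time: 28.6
tool_pos: [0.6628, -0.1067, 0.0461]
tcp_rot: [2.229, 2.212, 0.001]
wrist_force: [-0.3, -0.4, -1.0]
width: 0.266
grip_force: 49.1
```

```bash
python3 - <<'E'
from h import *
print(st())
im,D=eyes.read_camera("scene"); p=st()[0]
C=cloud("scene",D); hsv=cv2.cvtColor(im,cv2.COLOR_BGR2HSV); m=cv2.inRange(hsv,np.array((0,100,25)),np.array((14,255,120)))>0
m&=(abs(C[...,0]-.663)<.01)
for a,b in((-.25,-.245),(-.265,-.25),(-.22,-.13),(-.18,-.13),(-.22,-.18)):
    k=m&(C[...,1]>a)&(C[...,1]<b);print(a,b,np.median(C[k][:,2]),k.sum(),p)
E
```

```text
(array([ 0.6628, -0.1067,  0.0461]), np.float64(-0.42), array([-0.2 ,  0.43,  1.77,  0.  ,  0.94, -0.19]))
-0.25 -0.245 0.02485733472225582 5 [ 0.6627 -0.1067  0.0461]
-0.265 -0.25 0.024123844115986448 32 [ 0.6627 -0.1067  0.0461]
-0.22 -0.13 0.0340673274854133 203 [ 0.6627 -0.1067  0.0461]
-0.18 -0.13 0.03409567442979322 118 [ 0.6627 -0.1067  0.0461]
-0.22 -0.18 0.03403871198350927 85 [ 0.6627 -0.1067  0.0461]
```

Depth gives about 2 mm of clearance over the pile. Sliding in.

Call:
carry_out(
  series="0 -0.015 -0.0005 0; 0 -0.02 0 0; 0 -0.02 0 0; -0.001 -0.02 0 0; 0 -0.02 0 0; -0.0005 -0.015 0 0; 0 -0.015 0 0; 0 -0.01 0 0; 0 0 0 0",
)

```text
time: 29.78
tool_pos: [0.6606, -0.2432, 0.0447]
tcp_rot: [2.229, 2.212, -0.002]
wrist_force: [-0.2, -1.4, -1.2]
width: 0.268
grip_force: 49.1
```

Call:
carry_out(
  series="0 -0.005 0 0; 0 -0.004 0 0; 0 -0.003 0 0; 0 -0.002 0 0; 0 -0.002 0 0; 0 0 0 0; 0 0 0 0",
)

```text
time: 30.65
tool_pos: [0.6602, -0.2547, 0.0441]
tcp_rot: [-2.227, -2.21, -0.003]
wrist_force: [1.2, 9.4, -0.9]
width: 0.266
grip_force: 49.4
```

Call:
carry_out(
  series="0 -0.002 0 0; 0 -0.002 0 0; 0 0 0 0; 0 0 0 0; 0 0.002 0 0; 0 0 0 0",
)

```text
time: 31.4
tool_pos: [0.6599, -0.2548, 0.0437]
tcp_rot: [-2.224, -2.209, -0.004]
wrist_force: [1.0, 13.4, -1.2]
width: 0.265
grip_force: 49.4
```

Call:
carry_out(
  series="0 0 0 0; 0 0 0 0; 0 0 0 0; 0 0 0.01 0; 0 0.02 0.03 0; 0 0.03 0.03 0; -0.02 0.05 0.03 0; -0.03 0.05 0 0; -0.03 0.05 0 0; 0 0 0 0",
  jaw=0.1,
)

```text
time: 32.65
tool_pos: [0.5783, -0.0567, 0.1453]
tcp_rot: [-2.225, -2.216, 0.0]
wrist_force: [0.1, -0.6, 0.7]
width: 0.548
grip_force: 0.0
```

```bash
python3 - <<'E'
from h import *
print(st())
im,D=eyes.read_camera("top"); cv2.imwrite("pics/t5.png",im)
print("red",blobs("top",im,(0,150,60),(6,255,255),.01,(200,150,410,310)))
print("drawer",blobs("top",im,(0,100,25),(14,255,115),.03,(90,150,260,330)))
a,D=eyes.read_camera("scene"); cv2.imwrite("pics/s5.png",a)
C=cloud("scene",D); m=(abs(C[...,0]-.662)<.009)
for y in np.arange(-.2,-.28,-.01):
    k=m&(abs(C[...,1]-y)<.005); print(round(y,3),np.median(C[k][:,2]).round(4),k.sum())
E
```

```text
(array([ 0.5783, -0.0567,  0.1453]), np.float64(-0.22), array([-0.14,  0.17,  1.91,  0.  ,  1.06, -0.14]))
red [(318.0, [0.5028, -0.0488], 0.125, 0.0238, np.float32(91.23), (271, 256, 46, 10))]
drawer [(441.0, [0.4847, 0.3471], 0.1465, 0.0258, np.float32(30.54), (132, 244, 34, 50))]
-0.2 0.0159 26
-0.21 0.0152 20
-0.22 0.0173 23
-0.23 0.0163 10
-0.24 0.0318 20
-0.25 0.0311 24
-0.26 0.0317 24
-0.27 0.0328 10
-0.28 0.0534 34
```

Call:
carry_out(
  series="-0.004 0.039 0 -5.4; -0.004 0.039 0 -5.4; -0.004 0.039 0 -5.4; -0.004 0.039 0 -5.4; -0.004 0.039 0 -5.4; -0.004 0.039 0 -5.4; -0.005 0.039 0 -5.4; -0.005 0.039 0 -5.4; -0.005 0.039 0 -5.4; -0.005 0.039 0 -5.4; -0.005 0.04 0 -5.3; 0 0 -0.02 0; 0 0 -0.02 0; 0 0 0 0; 0 0 0 0",
)

```text
time: 34.62
tool_pos: [0.532, 0.3692, 0.1044]
tcp_rot: [3.033, 0.819, -0.001]
wrist_force: [-1.1, -0.5, 1.1]
width: 0.551
grip_force: 0.0
```

```bash
python3 -c "
from h import *
print(st())"
```

```text
(array([0.532 , 0.3692, 0.1044]), np.float64(-59.79), array([ 0.57,  0.33,  1.79, -0.  ,  1.02,  1.61]))
```

Call:
carry_out(
  series="-0.001 0.002 -0.02 0; -0.001 0.001 -0.02 0; 0 0 -0.012 0; 0 0 -0.007 0; 0 0 -0.004 0; 0 0 0 0; 0 0 0 0",
)

```text
time: 35.5
tool_pos: [0.5301, 0.3738, 0.0424]
tcp_rot: [-3.032, -0.821, -0.002]
wrist_force: [0.3, 0.8, 0.4]
width: 0.552
grip_force: 0.0
```

Call:
carry_out(
  series="0 0 0 0; 0 0 0 0; 0 0 0 0; 0 0 0 0; 0 0 0 0",
  jaw=-1,
)

```text
time: 36.12
tool_pos: [0.5302, 0.3738, 0.0427]
tcp_rot: [-3.032, -0.821, -0.002]
wrist_force: [0.1, -0.7, 6.0]
width: 0.264
grip_force: 49.5
```

Call:
carry_out(
  series="0 0 0.02 0; 0 0 0.03 0; 0 0 0.03 0; 0 -0.035 0 3; 0.005 -0.04 0 5; 0.005 -0.04 0 5; 0.005 -0.04 0 6; 0.005 -0.04 0 6; 0.005 -0.04 0 6; 0.01 -0.04 0 6; 0.01 -0.04 0 6; 0.01 -0.04 0 6; 0.02 -0.04 0 6; 0.02 -0.04 0 4.4; 0.02 -0.035 -0.01 0; 0.017 -0.01 -0.01 0; 0 0 0 0; 0 0 0 0",
)

```text
time: 38.38
tool_pos: [0.6611, -0.106, 0.1021]
tcp_rot: [-2.227, -2.215, 0.0]
wrist_force: [-0.5, 0.6, 0.4]
width: 0.262
grip_force: 49.0
```

```bash
cat >> h.py <<'E'
def chk(lo=(0,100,25),hi=(14,255,120)):
    im,D=eyes.read_camera("scene"); p=st(); print(p)
    C=cloud("scene",D); hsv=cv2.cvtColor(im,cv2.COLOR_BGR2HSV); m=cv2.inRange(hsv,np.array(lo),np.array(hi))>0
    print(blobs("scene",im,lo,hi,p[0][2]-.014,(190,190,330,320))[:2])
    m&=(abs(C[...,0]-.663)<.01)
    for a,b in((-.265,-.25),(-.18,-.13),(-.22,-.18)):
        k=m&(C[...,1]>a)&(C[...,1]<b);print(a,b,np.median(C[k][:,2]),k.sum())
    return im
E
python3 -c "
from h import *
im=chk(); cv2.imwrite('pics/g1.png',im)"
```

```text
(array([ 0.6611, -0.1058,  0.1023]), np.float64(-0.28), array([-0.2 ,  0.37,  1.74,  0.  ,  1.03, -0.19]))
[(275.5, [0.6612, -0.1627], 0.1516, 0.0244, np.float32(92.79), (245, 225, 32, 46)), (84.0, [0.6858, -0.2836], 0.0415, 0.0269, np.float32(90.7), (240, 279, 13, 16))]
-0.265 -0.25 0.031279553943382665 46
-0.18 -0.13 0.08986577789200467 107
-0.22 -0.18 0.08933961490552078 96
```

Call:
carry_out(
  series="0.001 0 -0.02 0; 0 0 -0.02 0; 0 0 -0.008 0; 0 0 0 0; 0 0 0 0; 0 0 0 0",
)

```text
time: 39.17
tool_pos: [0.6633, -0.1067, 0.0547]
tcp_rot: [2.227, 2.214, 0.001]
wrist_force: [-0.5, 0.1, 0.1]
width: 0.264
grip_force: 49.1
```

```bash
python3 -c "
from h import *
im=chk(); cv2.imwrite('pics/g1.png',im)"
```

```text
(array([ 0.6633, -0.1067,  0.0546]), np.float64(-0.32), array([-0.2 ,  0.42,  1.77, -0.  ,  0.95, -0.19]))
[(400.0, [0.6657, -0.1869], 0.1987, 0.0291, np.float32(91.19), (239, 235, 39, 60))]
-0.265 -0.25 0.03212067261496265 40
-0.18 -0.13 0.04234584481522108 116
-0.22 -0.18 0.042037002001962476 89
```

Clearance is again about 2 mm.

Call:
carry_out(
  series="0 -0.015 -0.0005 0; 0 -0.02 0 0; 0 -0.02 0 0; -0.001 -0.02 0 0; 0 -0.02 0 0; -0.001 -0.015 0 0; 0 -0.015 0 0; 0 -0.01 0 0; 0 0 0 0",
)

```text
time: 40.35
tool_pos: [0.6605, -0.2433, 0.0532]
tcp_rot: [2.227, 2.214, -0.002]
wrist_force: [0.4, -0.9, -1.3]
width: 0.264
grip_force: 49.0
```

Call:
carry_out(
  series="0 -0.005 0 0; 0 -0.004 0 0; 0 -0.003 0 0; 0 -0.002 0 0; 0 -0.002 0 0; 0 -0.002 0 0; 0 0 0 0; 0 0 0 0",
)

```text
time: 41.35
tool_pos: [0.6599, -0.2551, 0.0522]
tcp_rot: [-2.223, -2.21, -0.004]
wrist_force: [-0.2, 12.0, -1.7]
width: 0.258
grip_force: 49.3
```

Call:
carry_out(
  series="0 -0.002 0 0; 0 0 0 0; 0 0 0 0; 0 0.002 0 0; 0 0 0 0",
)

```text
time: 41.98
tool_pos: [0.6598, -0.255, 0.0522]
tcp_rot: [-2.222, -2.211, -0.004]
wrist_force: [-0.7, 12.3, -1.1]
width: 0.255
grip_force: 49.3
```

Call:
carry_out(
  series="0 0 0 0; 0 0 0 0; 0 0 0 0; 0 0 0.01 0; 0 0.02 0.03 0; 0 0.03 0.03 0; 0.01 0.05 0.02 0; 0.01 0.05 0 0; 0 0.05 0 0; 0 0 0 0",
  jaw=0.1,
)

```text
time: 43.22
tool_pos: [0.6809, -0.0561, 0.1444]
tcp_rot: [2.223, 2.22, 0.002]
wrist_force: [-0.6, -0.8, -0.0]
width: 0.549
grip_force: 0.0
```

```bash
python3 - <<'E'
from h import *
im,D=eyes.read_camera("top"); cv2.imwrite("pics/t6.png",im); print(st())
print("red",blobs("top",im,(0,150,60),(6,255,255),.01,(200,150,410,310)))
a,D=eyes.read_camera("scene"); cv2.imwrite("pics/s6.png",a)
print("redS",blobs("scene",a,(0,150,60),(6,255,255),.01))
C=cloud("scene",D); m=(abs(C[...,0]-.662)<.009)
for y in np.arange(-.2,-.28,-.01):
    k=m&(abs(C[...,1]-y)<.005); print(round(y,3),np.median(C[k][:,2]).round(4),k.sum())
E
```

```text
(array([ 0.681 , -0.0581,  0.1443]), np.float64(-0.15), array([-0.12,  0.35,  1.68, -0.  ,  1.11, -0.12]))
red []
redS [(265.5, [0.5023, -0.0436], 0.1458, 0.0228, np.float32(90.54), (224, 190, 33, 37))]
-0.2 0.0157 23
-0.21 0.0153 20
-0.22 0.0163 23
-0.23 0.0165 5
-0.24 0.0394 20
-0.25 0.0401 22
-0.26 0.0398 23
-0.27 0.0397 12
-0.28 0.0618 35
```

Call:
carry_out(
  series="-0.045 0.018 0 0; -0.045 0.018 0 0; -0.045 0.018 0 0; -0.045 0.0165 0 0; 0 0 -0.03 0; 0 0 -0.03 0; 0 0 -0.02 0; 0 0 0 0; 0 0 0 0",
)

```text
time: 44.45
tool_pos: [0.5015, 0.0101, 0.0642]
tcp_rot: [2.228, 2.213, 0.001]
wrist_force: [0.2, -0.1, -0.0]
width: 0.55
grip_force: 0.0
```

```bash
python3 - <<'E'
from h import *
print(st())
a,D=eyes.read_camera("scene"); print("redS",blobs("scene",a,(0,150,60),(6,255,255),.01))
cv2.imwrite("pics/k1.png",cv2.resize(a[150:270,190:310],(600,600),interpolation=cv2.INTER_CUBIC))
E
```

```text
(array([0.5015, 0.0101, 0.0642]), np.float64(-0.39), array([-0.03,  0.13,  2.13, -0.  ,  0.88, -0.02]))
redS [(268.5, [0.5013, -0.0436], 0.146, 0.0255, np.float32(90.98), (224, 190, 32, 37))]
```

View pics/k1.png

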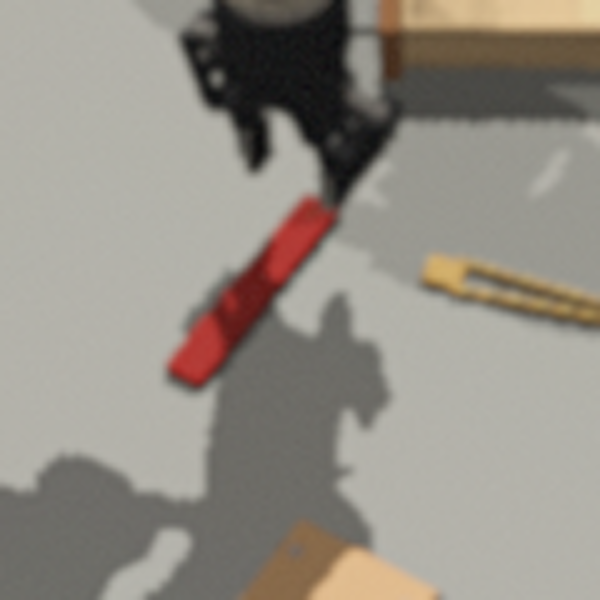

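The fingers stand over the batten's near end (320,205). Going down to grip.

Call:
carry_out(
  series="0 0.002 -0.02 0; 0 0 -0.015 0; 0 0 -0.007 0; 0 0 -0.004 0; 0 0 0 0; 0 0 0 0",
)

```text
time: 45.25
tool_pos: [0.5011, 0.013, 0.0177]
tcp_rot: [2.227, 2.215, 0.001]
wrist_force: [-0.9, -0.1, -1.0]
width: 0.549
grip_force: 0.0
```

Call:
carry_out(
  series="0 0 0 0; 0 0 0 0; 0 0 0 0; 0 0 0 0; 0 0 0 0",
  jaw=-1,
)

```text
time: 45.88
tool_pos: [0.5013, 0.013, 0.0179]
tcp_rot: [2.227, 2.215, 0.001]
wrist_force: [-0.4, -0.0, 5.9]
width: 0.283
grip_force: 49.7
```

Call:
carry_out(
  series="0 0 0.02 0; 0 0 0.03 0; 0 0 0.03 0; 0.02 -0.015 0.01 0; 0.03 -0.02 0 0; 0.03 -0.02 0 0; 0.03 -0.02 0 0; 0.03 -0.02 0 0; 0.02 -0.02 0 0; 0 0 0 0; 0 0 0 0",
)

```text
time: 47.25
tool_pos: [0.6594, -0.1016, 0.1062]
tcp_rot: [-2.226, -2.213, 0.002]
wrist_force: [-0.3, 0.3, 0.1]
width: 0.282
grip_force: 49.2
```

```bash
python3 -c "
from h import *
im=chk((0,150,50),(6,255,255)); im=chk(); cv2.imwrite('pics/l1.png',im)"
```

```text
(array([ 0.6593, -0.1013,  0.1064]), np.float64(-0.3), array([-0.19,  0.36,  1.75,  0.  ,  1.04, -0.18]))
[(309.5, [0.657, -0.1546], 0.147, 0.0245, np.float32(92.23), (245, 222, 32, 44))]
-0.265 -0.25 nan 0
-0.18 -0.13 0.09894521804103062 106
-0.22 -0.18 0.09856648783384503 91
(array([ 0.6594, -0.1012,  0.1066]), np.float64(-0.29), array([-0.19,  0.36,  1.75,  0.  ,  1.04, -0.18]))
[(147.5, [0.6576, -0.1408], 0.1103, 0.0239, np.float32(95.64), (258, 222, 16, 35)), (94.5, [0.69, -0.2833], 0.0467, 0.0296, np.float32(124.34), (240, 278, 13, 18))]
-0.265 -0.25 0.03843304111265278 45
-0.18 -0.13 0.0995501031756929 111
-0.22 -0.18 0.09961396893530106 17
  return _methods._mean(a, axis=axis, dtype=dtype,
  ret = ret.dtype.type(ret / rcount)
```

Call:
carry_out(
  series="0.002 0 -0.02 0; 0 0 -0.02 0; 0 0 -0.007 0; 0 0 0 0; 0 0 0 0; 0 0 0 0",
)

```text
time: 48.1
tool_pos: [0.6634, -0.1022, 0.0612]
tcp_rot: [2.227, 2.214, 0.001]
wrist_force: [0.5, 0.0, -0.5]
width: 0.28
grip_force: 49.2
```

```bash
python3 -W ignore -c "
from h import *
im=chk((0,150,50),(6,255,255)); im=chk(); cv2.imwrite('pics/l2.png',cv2.resize(im[190:350,170:330],(600,600),interpolation=cv2.INTER_CUBIC))"
```

```text
(array([ 0.6633, -0.1022,  0.0612]), np.float64(-0.32), array([-0.19,  0.42,  1.76,  0.  ,  0.96, -0.18]))
[(327.5, [0.6604, -0.157], 0.1454, 0.0258, np.float32(91.77), (247, 233, 32, 43))]
-0.265 -0.25 nan 0
-0.18 -0.13 0.05409462573335111 110
-0.22 -0.18 0.05387720036875099 100
(array([ 0.6632, -0.1022,  0.0611]), np.float64(-0.32), array([-0.19,  0.42,  1.76,  0.  ,  0.96, -0.18]))
[(175.5, [0.6638, -0.1615], 0.1466, 0.0253, np.float32(97.97), (252, 233, 23, 45)), (92.5, [0.6722, -0.2646], 0.0462, 0.0283, np.float32(123.66), (240, 278, 12, 17))]
-0.265 -0.25 0.03804258403346439 45
-0.18 -0.13 0.053516374314641624 116
-0.22 -0.18 0.05255833812326949 23
```

View pics/l2.png

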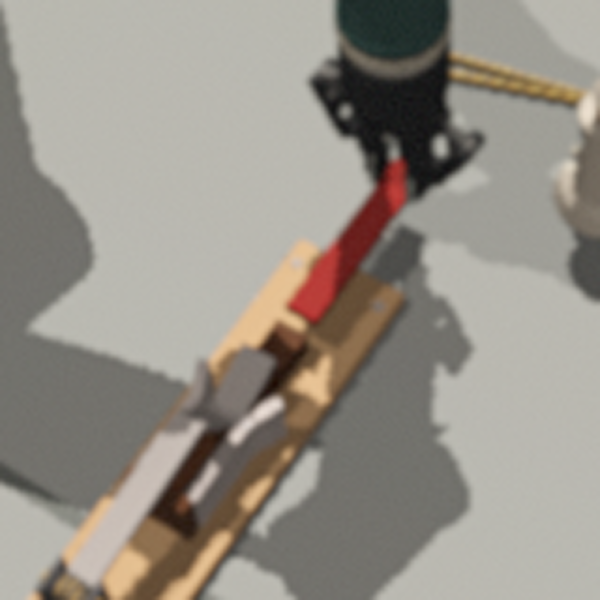

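The batten's front (305,310) lines up with the pile (285,345). I'll lower 2.5 mm and slide in.

Call:
carry_out(
  series="0 0 -0.0025 0; 0 -0.015 0 0; 0 -0.02 0 0; 0 -0.02 0 0; -0.001 -0.02 0 0; 0 -0.02 0 0; -0.001 -0.015 0 0; 0 -0.015 0 0; 0 -0.012 0 0; 0 0 0 0",
)

```text
time: 49.45
tool_pos: [0.6605, -0.241, 0.0577]
tcp_rot: [2.227, 2.214, -0.002]
wrist_force: [-0.3, -2.0, -1.7]
width: 0.281
grip_force: 49.1
```

Call:
carry_out(
  series="0 -0.005 0 0; 0 -0.004 0 0; 0 -0.003 0 0; 0 -0.003 0 0; 0 -0.002 0 0; 0 -0.002 0 0; 0 0 0 0; 0 0 0 0",
)

```text
time: 50.45
tool_pos: [0.6604, -0.2574, 0.0576]
tcp_rot: [-2.227, -2.215, -0.0]
wrist_force: [-0.4, 4.9, -2.5]
width: 0.285
grip_force: 49.2
```

Call:
carry_out(
  series="0 -0.002 0 0; 0 -0.002 0 0; 0 -0.001 0 0; 0 0 0 0; 0 0 0 0",
)

```text
time: 51.08
tool_pos: [0.6603, -0.2576, 0.0571]
tcp_rot: [-2.223, -2.21, -0.006]
wrist_force: [1.0, 17.4, 0.0]
width: 0.283
grip_force: 49.4
```

Call:
carry_out(
  series="0 0.002 0 0; 0 0 0 0; 0 0 0 0",
)

```text
time: 51.45
tool_pos: [0.6603, -0.2575, 0.0572]
tcp_rot: [-2.224, -2.212, -0.004]
wrist_force: [-0.1, 12.9, -1.5]
width: 0.282
grip_force: 49.3
```

Call:
carry_out(
  series="0 0 0 0; 0 0 0 0; 0 0 0 0; 0 0 0.01 0; 0 0.02 0.03 0; 0 0.03 0.03 0; -0.02 0.05 0.02 0; -0.03 0.05 0 0; -0.03 0.05 0 0; 0 0 0 0",
  jaw=0.1,
)

```text
time: 52.7
tool_pos: [0.5784, -0.0582, 0.1483]
tcp_rot: [-2.223, -2.218, 0.0]
wrist_force: [0.0, -0.8, 1.3]
width: 0.55
grip_force: 0.0
```

```bash
python3 - <<'E'
from h import *
im,D=eyes.read_camera("top"); cv2.imwrite("pics/t7.png",im); print(st())
print("redT",blobs("top",im,(0,150,60),(6,255,255),.049,(330,180,410,215),20))
a,D=eyes.read_camera("scene"); print("redS",blobs("scene",a,(0,150,60),(6,255,255),.049,None,20))
C=cloud("scene",D); m=(abs(C[...,0]-.662)<.009)
for y in np.arange(-.22,-.28,-.01):
    k=m&(abs(C[...,1]-y)<.005); print(round(y,3),np.median(C[k][:,2]).round(4),k.sum())
print("handle",blobs("top",im,(4,90,60),(14,255,255),.06,(100,200,260,340)))
x=cv2.resize(a[230:380,160:310],(400,400),interpolation=cv2.INTER_CUBIC); y=cv2.resize(im[170:230,325:465],(400,171),interpolation=cv2.INTER_CUBIC)
o=np.zeros((400,800,3),np.uint8); o[:,:400]=x; o[:171,400:]=y; cv2.imwrite("pics/m1.png",o)
E
```

```text
(array([ 0.5801, -0.0599,  0.1487]), np.float64(-0.17), array([-0.15,  0.17,  1.9 , -0.  ,  1.07, -0.14]))
redT [(98.0, [0.6604, -0.2606], 0.0543, 0.0247, np.float32(89.54), (361, 197, 21, 10))]
redS [(78.5, [0.6614, -0.2655], 0.0549, 0.0262, np.float32(88.61), (239, 274, 12, 21)), (76.5, [0.6629, -0.3554], 0.0586, 0.0127, np.float32(91.44), (214, 303, 17, 19))]
-0.22 0.0149 20
-0.23 0.0181 4
-0.24 0.0494 25
-0.25 0.0497 25
-0.26 0.05 21
-0.27 0.0502 17
-0.28 0.0752 36
handle [(510.0, [0.4199, 0.2463], 0.2645, 0.0178, np.float32(121.34), (139, 265, 88, 56))]
```

View pics/m1.png

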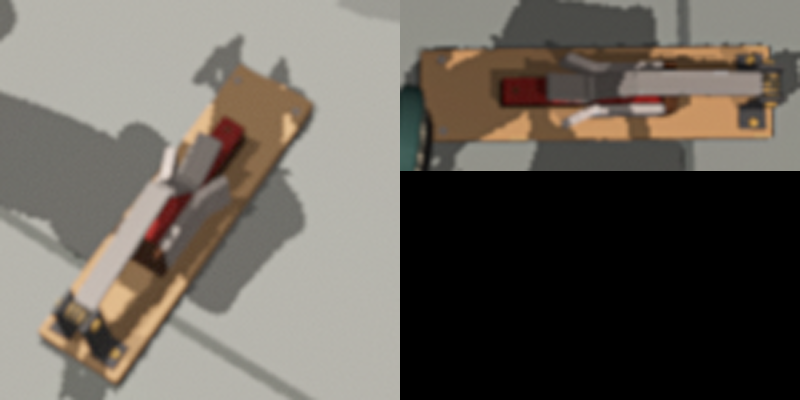

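The batten lies on top, flat, with its near end at y ≈ -0.2335, where home should put it. Now I'll shut the drawer.

Call:
carry_out(
  series="-0.022 0.031 0 3.5; -0.022 0.031 0 3.5; -0.022 0.031 0 3.5; -0.022 0.031 0 3.5; -0.022 0.031 0 3.5; -0.022 0.031 0 3.5; -0.022 0.031 0 3.5; -0.022 0.031 0 3.5; -0.02 0.033 0 3.1; 0 0 0 0; 0 0 -0.02 0; 0 0 -0.02 0; 0 0 0 0; 0 0 0 0",
  jaw=-0.4,
)

```text
time: 54.55
tool_pos: [0.386, 0.2196, 0.1086]
tcp_rot: [1.554, 2.729, 0.001]
wrist_force: [1.2, 0.6, 0.1]
width: 0.302
grip_force: 0.0
```

```bash
python3 -c "
from h import *
print(st())"
```

```text
(array([0.386 , 0.2196, 0.1086]), np.float64(30.7), array([ 0.46, -0.05,  2.22, -0.  ,  0.97, -0.07]))
```

Call:
carry_out(
  series="-0.003 0.002 -0.02 0; 0 0 -0.02 0; 0 0 -0.015 0; 0 0 -0.01 0; 0 0 0 0; 0 0 0 0",
)

```text
time: 55.3
tool_pos: [0.3821, 0.2222, 0.0433]
tcp_rot: [1.552, 2.731, 0.001]
wrist_force: [0.5, 0.1, -0.5]
width: 0.302
grip_force: 0.0
```

Call:
carry_out(
  series="0 0 0 0; 0 0 0 0; 0 0 0 0; 0 0 0 0; 0 0 0 0",
  jaw=-1,
)

```text
time: 55.92
tool_pos: [0.383, 0.2227, 0.0437]
tcp_rot: [1.551, 2.73, 0.004]
wrist_force: [3.3, 2.4, 2.2]
width: 0.105
grip_force: 49.0
```

Call:
carry_out(
  series="0.017 0.010 0 0; 0.017 0.010 0 0; 0.017 0.010 0 0; 0.017 0.010 0 0; 0.017 0.010 0 0; 0.017 0.010 0 0; 0.017 0.011 0 0; 0.017 0.011 0 0; 0.014 0.008 0 0; 0.006 0.004 0 0; 0 0 0 0; 0 0 0 0",
)

```text
time: 57.42
tool_pos: [0.5382, 0.3154, 0.0437]
tcp_rot: [1.551, 2.731, -0.001]
wrist_force: [2.2, -2.3, 7.5]
width: 0.106
grip_force: 50.1
```

Call:
carry_out(
  series="0.003 0.002 0 0; 0.003 0.002 0 0; 0.002 0.001 0 0; 0.002 0.001 0 0; 0 0 0 0; 0 0 0 0",
)

```text
time: 58.18
tool_pos: [0.5462, 0.3202, 0.0436]
tcp_rot: [-1.551, -2.73, 0.008]
wrist_force: [-3.5, -4.1, 11.9]
width: 0.106
grip_force: 50.6
```

Call:
carry_out(
  series="0.002 0.001 0 0; 0.002 0.001 0 0; 0.001 0.001 0 0; 0 0 0 0; 0 0 0 0",
)

```text
time: 58.8
tool_pos: [0.5464, 0.3203, 0.0435]
tcp_rot: [-1.548, -2.725, 0.024]
wrist_force: [-15.3, -12.5, 26.2]
width: 0.106
grip_force: 52.1
```

At the closed stop. Releasing and retreating.

Call:
carry_out(
  series="-0.003 -0.002 0 0; 0 0 0 0; 0 0 0 0",
)

```text
time: 59.18
tool_pos: [0.5463, 0.3202, 0.0436]
tcp_rot: [-1.55, -2.728, 0.013]
wrist_force: [-7.7, -7.0, 17.2]
width: 0.106
grip_force: 51.2
```

Call:
carry_out(
  series="0 0 0 0; 0 0 0 0; 0 0 0 0; 0 0 0.01 0; 0 0 0.03 0; 0 0 0.04 0; -0.02 0.03 0.04 0; -0.03 0.04 0.03 0; -0.03 0.04 0 0; -0.03 0.04 0 0; -0.03 0.04 0 0; 0 0 0 0; 0 0 0 0",
  jaw=-0.4,
)

```text
time: 60.8
tool_pos: [0.4096, 0.5129, 0.1931]
tcp_rot: [1.551, 2.732, -0.0]
wrist_force: [-1.2, -0.5, -0.1]
width: 0.301
grip_force: 0.0
```

```bash
python3 - <<'E'
from h import *
im,D=eyes.read_camera("top"); cv2.imwrite("pics/t8.png",im); print(st())
print("redT",blobs("top",im,(0,150,60),(6,255,255),.049,(330,180,410,215),20))
print("front",blobs("top",im,(4,90,60),(14,255,255),.06,(95,190,220,280)))
print("tweez",blobs("top",im,(15,90,60),(35,255,255),.004,(240,170,275,240)))
cv2.imwrite("pics/t8v.png",cv2.resize(im[110:330,40:520],(800,367)))
E
```

```text
(array([0.4101, 0.5124, 0.193 ]), np.float64(30.77), array([ 0.86,  0.26,  1.7 , -0.  ,  1.18,  0.32]))
redT [(126.5, [0.6604, -0.2606], 0.0543, 0.0247, np.float32(89.55), (361, 197, 21, 10))]
front [(540.5, [0.5834, 0.3438], 0.265, 0.0175, np.float32(120.8), (103, 204, 88, 55))]
tweez [(311.0, [0.6594, 0.0513], 0.1655, 0.024, np.float32(17.37), (250, 176, 19, 58))]
```

View pics/t8v.png

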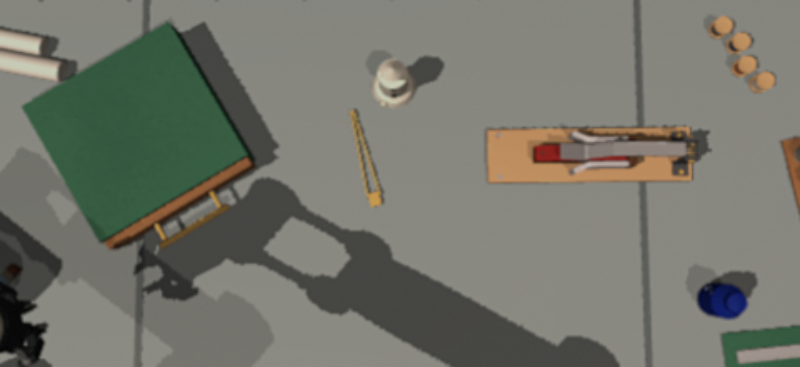

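The drawer is shut (crop 180,200), the batten sits home on the pile (547,153), and the lighthouse, bottle and tweezers have not moved. Handing in.

```bash
python3 -c "
from workcell import bot
print(bot.finish_job())"
```

```text
the job is handed in; nothing more can be done
None
```

I handed the job in at about 61 s: all three strips (one from the desk, two from the drawer) are stacked under the arm with the red batten on top, and the drawer is shut. The last camera check showed the pile home and flat, and the lighthouse, bottle and tweezers where they started. The hand-in returned no verdict.

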